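Set the mould press to tighten and give it one stroke

ROBOT

A 6-joint arm with a two-finger parallel gripper is mounted at the origin on the work surface. World frame = base frame: x ahead of the robot, y to its left, z up, the work surface at z = 0. Lengths are in mm, angles in rad, forces in N, time in s.
With the tool pointing down it reaches from about 375 to 825 mm from the base axis. Payload 5.5 kg.
Tool frame: the origin (TCP) lies at the very end of the fingers, on their centre line; the grasp point (between the pads) lies 19 mm behind it; z points along the fingers, x is the direction in which the jaws open and shut, and the axes are right-handed (so a half turn about z gives the same grasp; the last joint's range is limited). The gripper opens to 85 mm and grips with 20 to 120 N. Pads are 22 mm wide; open, the fingers measure 114 mm over their backs; the gripper's body (76 mm by 85 mm) begins 54 mm behind the grasp point. The pads swing forward as they close: fully open they stand 13 mm farther back than shut.
Start: joints at [-1.157, 0.314, -0.047, 1.21, 0, 1.571], TCP at [241.251, -549.357, 231.299] pointing down, gripper open.
Joint ranges: [-2.67, 2.67], [-0.69, 1.73], [-1.03, 1.25], [-2.08, 2.16], [-1.42, 1.45], [-3.14, 3.14]. Speed limits (rad/s): [2.39, 2.39, 3.01, 3.14, 3.14, 3.14].

INTERFACE

Orientations are given as a unit quaternion [w, x, y, z].
In Python, from rig import robot gives the robot as it stands.
- The arm moves only by the tool servo_tool, never from a script. Its argument "increments" is a list of rows, each a list of 7 numbers: the shift along the tool's x, y, z in mm, then the turn, a rotation vector about the tool's x, y, z in degrees, then the gripper's target within -1 to 1 (fully open at 1, half-way at 0, shut at -1). A call has 1 to 12 rows; each row shifts and turns the commanded pose from where the row before left it, along the tool's axes as they then stand; what a row does not reach is not made up. A row lasts 1/8 s, in which the tool goes at most 62.5 mm and 10.7 degrees, less where a joint would pass 70% of its speed; a pose out of reach is approached as far as the arm can. A call is refused whole if a number of a shift passes 62.5 or a number of a turn 10.7, either way. A call with a gripper value outside its range is refused whole. The fingers move at their own pace and stop on an object; the grip force is fixed at half the most. Time passes only in rows, so rows that do not move let the fingers close. It gives the time, the measured TCP pose, the force and the opening at its end, in the units of the state.
- robot.sense(): the state, without advancing time (a new reading comes with each control period).
- robot.snapshot(name): name is "scene" or "top" or "wrist"; returns a dict with "img" (480x640x3 uint8, blue, green, red), "mtx" (3x3 intrinsics, pixels), "k1" (the pictures are not rectified: a ray, as slopes to the right and down, at radius r is drawn at 1 + k1 r^2 times it, then the intrinsics apply), "origin" and "attitude" of the camera in the world; the wrist camera has in their place "mount" (4x4, takes a point from camera to tool coordinates, whose origin is the TCP and whose axes are the tool frame's). Camera axes: x right, y down, z forward; pixel columns grow to the right and rows downward; lengths in mm; the calibration is good to about 2 mm. A picture is of the moment at which its call begins: read the wrist's pose just before it. There is no depth.
- robot.sign_off(): hands the job in, once; it reports no verdict.
The state is a dict: "t": time; "joint_pos": joint angles; "qvel": joint speeds; "joint_torque": joint torques, N m; "ee_pos": TCP position; "tool_rot": TCP orientation; "wrist_force": force on the tool from outside, world axes, zero at the start; "torque": the same for the moment, N m; "gripper_width": opening from 0.0 (shut) to 1.0 (fully open).
Only numpy, scipy, OpenCV 4.12 (cv2) and the standard library are available. Lean on these libraries where they do the work, as an engineer would, in place of code of your own. Each camera call takes 0.05 s, during which the arm holds its last target.

TASK

The mould press with the ratchet crank is still set to unscrew. Push its direction lever all the way over anticlockwise (seen from above), swing the crank back anticlockwise to its stop to feel that it now free-wheels, then swing it clockwise to its other stop so that the press tightens by one stroke. Never unscrew the press, and leave the crank there, let go.

Things in the scene. Friction and masses are not known exactly. Their poses are not given: they have to be found in the camera images.
- press: the ratchet press, fixed: white base 170 x 210 mm, white mould, two posts (y = +-88 mm), level bar on top (75 x 212 mm, top at 150 mm); on it a round ratchet head 72 mm wide, top at 177 mm. Origin: on the screw's vertical axis, at table height. The crank points to about -x of this frame, the lever to +x. The press with a steel mould and a plain T-bar is a bystander
- dirlever (a joint): direction lever on top of the ratchet head; it turns about the screw's axis relative to the crank and swings with it. 0 (stop) = unscrew, 1.0 rad (stop) = tighten; grows anticlockwise seen from above. Stays where left; works past 0.75. About 1.5 N at the tab moves it; over 7 N against its stop drags the crank along
- lever_tab (a point): top centre of the lever's upright tab, 208 mm above the table, 48 mm from the screw's axis. Tab: 7 mm thick across the lever, 16 mm along it, rising 24 mm above the lever's arm (top at 184 mm), free on both sides
- crank (a joint): crank angle about the screw's axis: 0 with the arm along -x of the press, positive clockwise seen from above; stops at -0.7 and +0.7 rad. Starts between 0 and 0.45, stays where left. Free-wheeling takes about 4 N at the grip, driving about 10 N; up to 0.4 rad of a driving stroke passes before the ratchet bites
- crank_grip (a point): middle of the crank's upright black grip, 195 mm above the table and 120 mm from the screw's axis: a round knob 26 mm wide and 45 mm tall (172 to 217 mm) that spins freely on its pin, standing on the end of the 18 mm wide level arm (top at 170 mm)
- spindle (a joint): turn of the press screw: 0 at the start, positive clockwise seen from above = tightened, negative = unscrewed. Only the crank turns it, through the ratchet; the pusher plate sinks 2.5 mm per rad

How it is judged (in metres and radians):
On the way, in this order (a step that is already met when the one before it is completed fails the run):
1. the direction lever is pushed over to tighten (value of joint dirlever above 0.75 rad), for 0.2 s.
2. the crank is swung back anticlockwise to its stop, free-wheeling (value of joint crank below -0.55 rad and value of joint dirlever above 0.75 rad), for 0.1 s.
3. the crank is swung clockwise to its other stop and the screw is tightened (value of joint each of crank, spindle above 0.5 rad), for 0.1 s.
At the end, for the whole second after the job is handed in: the direction lever is on the tighten side (past 0.75 of 1.0 rad), the crank rests near its clockwise stop (past 0.4 of 0.7 rad), and the screw has been tightened by more than 0.5 rad (value of joint dirlever above 0.75 rad and value of joint crank above 0.4 rad and value of joint spindle above 0.5 rad and velocity of joint crank between -0.05 and 0.05 rad/s); the robot touches nothing.
It fails at once if the press screw is turned anticlockwise (unscrewed) by more than 0.1 rad (value of joint spindle below -0.1 rad).
It also fails if it takes over 54 s, if anything falls off the work surface, if the arm or the gripper's body presses on something with over 40 N, if the wrist force passes 120 N, or if a joint passes its speed limit or range.

## Working session

There is one attempt and no reset: what is moved stays moved. The work goes in short steps, Python scripts to look and compute and a tool call to move; the robot and the scene stay as the last step left them, time stands still between calls to the robot, and variables do not carry over. Pictures are saved under pics/ and viewed, and the job is handed in when it is done.

Besides the shell and the picture viewer there is one more tool, called by a JSON object that holds its "op" and its "data", one argument or row to a line. servo_tool: Moves the arm, as the interface text tells. Its arguments: {"type":"object","properties":{"increments":{"type":"array"}},"required":["increments"]}

```bash
ls; mkdir -p pics
python3 - <<'E'
from rig import robot
import cv2
s=robot.sense();print({k:s[k] for k in('t','ee_pos','tool_rot','gripper_width','wrist_force')})
for n in('scene','top'):
    d=robot.snapshot(n);cv2.imwrite(f'pics/{n}0.png',d['img']);print(n,d['mtx'],d['k1'],d['origin'],d['attitude'])
d=robot.snapshot('wrist');cv2.imwrite('pics/wrist0.png',d['img']);print(d['mtx'],d['k1'],d['mount'])
E
```

```text
pics
{'t': 0.0, 'ee_pos': array([ 241.01835525, -548.83173078,  230.41466572]), 'tool_rot': array([-4.81692515e-04,  8.37278492e-01, -5.46775987e-01, -7.17276320e-04]), 'gripper_width': 0.9986539419659078, 'wrist_force': array([0.16966823, 0.69216035, 0.2858501 ])}
scene [[470.96172183   0.         324.62847546]
 [  0.         470.96172183 242.6075344 ]
 [  0.           0.           1.        ]] 0.013260689644947778 [ 544.87795652 -596.15396454  752.92431025] [-3.53412390e-01  9.35261807e-01  1.96115860e-02  6.49161408e-04]
top [[505.41218896   0.         316.57053886]
 [  0.         505.41218896 236.61278472]
 [  0.           0.           1.        ]] -0.13883271112906836 [448.80111082 -42.55073054 988.70915282] [-0.03047573  0.70936437 -0.70327492  0.0357465 ]
[[376.64824974   0.         323.12679411]
 [  0.         376.64824974 242.90798983]
 [  0.           0.           1.        ]] -0.0640674746912847 [[ 9.99999706e-01  7.49936143e-04  1.58439504e-04  7.43289777e-01]
 [-7.61720814e-04  9.49290696e-01  3.14398781e-01 -8.14480749e+01]
 [ 8.53738620e-05 -3.14398809e-01  9.49290989e-01 -1.40612280e+02]
 [ 0.00000000e+00  0.00000000e+00  0.00000000e+00  1.00000000e+00]]
```

View pics/scene0.png

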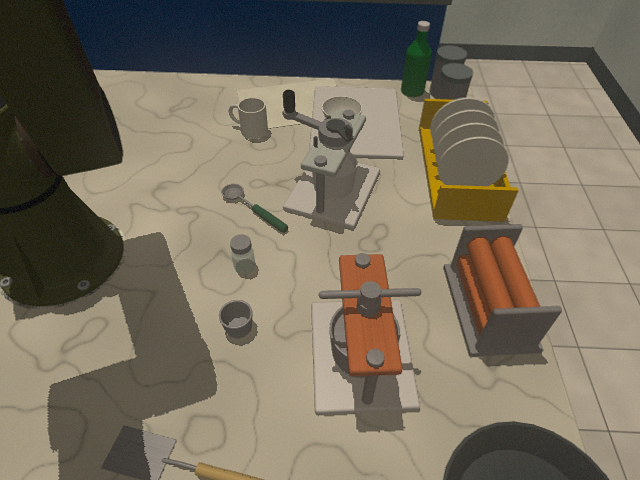

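View pics/top0.png

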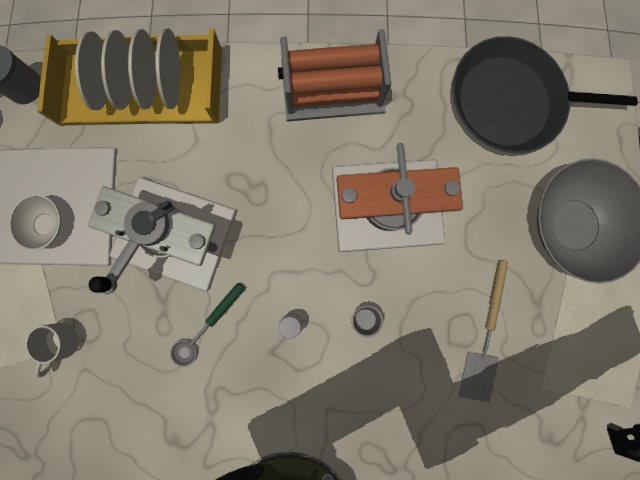

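View pics/wrist0.png

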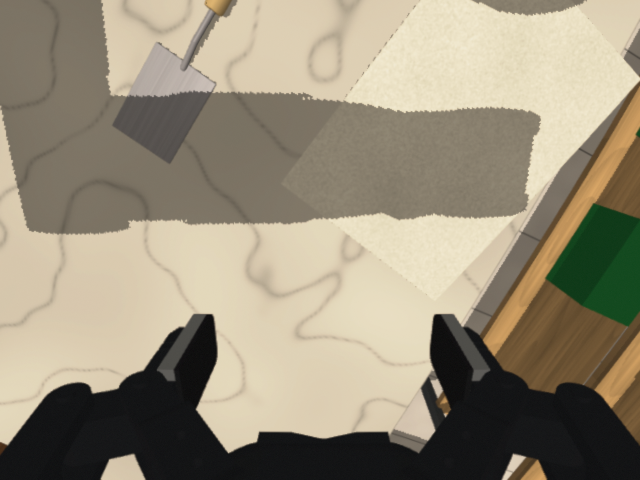

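The target press is at about (148,222) in the top view and (335,135) in the scene view. Its crank grip is the black knob, at top (100,284) and scene (289,100). I'll zoom in on these.

```bash
cat > h.py <<'E'
import numpy as np,cv2
from scipy.spatial.transform import Rotation as R
def rot(q): return R.from_quat([q[1],q[2],q[3],q[0]])
def cam(d,state=None):
    if 'mount' in d:
        M=np.eye(4);M[:3,:3]=rot(state['tool_rot']).as_matrix();M[:3,3]=state['ee_pos'];C=M@np.array(d['mount']);return C[:3,3],C[:3,:3]
    return np.array(d['origin']),rot(d['attitude']).as_matrix()
def ray(d,uv,state=None):
    o,A=cam(d,state)
    p=cv2.undistortPoints(np.array([[uv]],float),np.array(d['mtx']),np.array([d['k1'],0,0,0.]))[0,0]
    v=A@np.array([p[0],p[1],1]);return o,v/np.linalg.norm(v)
def onz(o,v,z): return o+v*(z-o[2])/v[2]
def tri(r):
    S=np.zeros((3,3));b=np.zeros(3)
    for o,v in r:
        P=np.eye(3)-np.outer(v,v);S+=P;b+=P@o
    x=np.linalg.solve(S,b);return x,[np.linalg.norm((np.eye(3)-np.outer(v,v))@(x-o)) for o,v in r]
def proj(d,X,state=None):
    o,A=cam(d,state)
    c=A.T@(np.array(X)-o)
    return cv2.projectPoints(c.reshape(1,1,3),np.zeros(3),np.zeros(3),np.array(d['mtx']),np.array([d['k1'],0,0,0.]))[0][0,0]
E
python3 - <<'E'
import cv2
a=cv2.imread('pics/scene0.png')[80:230,260:400];cv2.imwrite('pics/sc_z.png',cv2.resize(a,None,fx=4,fy=4,interpolation=2))
a=cv2.imread('pics/top0.png')[165:305,75:255];cv2.imwrite('pics/top_z.png',cv2.resize(a,None,fx=4,fy=4,interpolation=2))
E
```

```text
(no output)
```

View pics/sc_z.png

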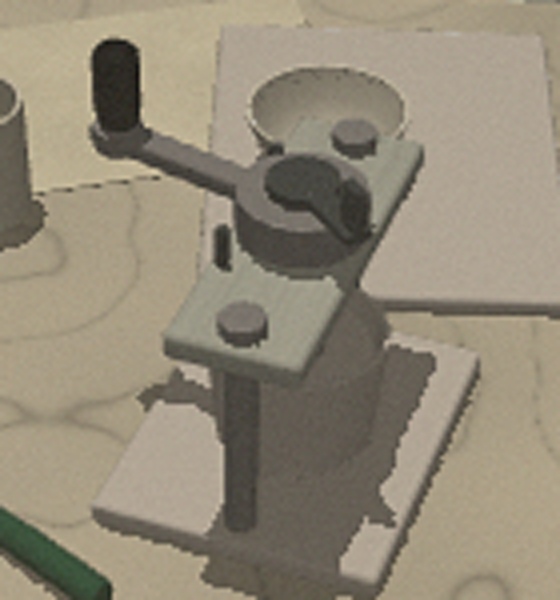

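View pics/top_z.png

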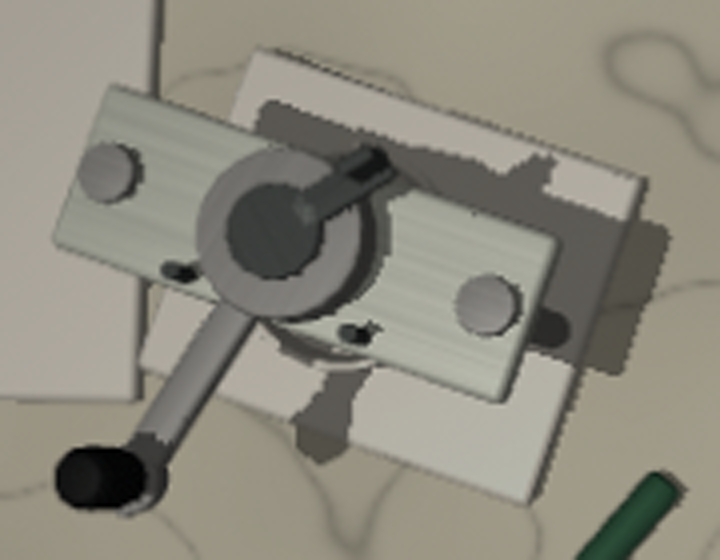

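```bash
cat > m.py <<'E'
from rig import robot
from h import *
T=robot.snapshot('top');S=robot.snapshot('scene')
t=lambda p:ray(T,[(p[0]+.5)/4-.5+75,(p[1]+.5)/4-.5+165])
s=lambda p:ray(S,[(p[0]+.5)/4-.5+260,(p[1]+.5)/4-.5+80])
for n,a,b,z in [('hub',(275,230),(303,178),184),('capL',(107,172),(354,131),0),('capR',(487,303),(242,318),0),('griptop',(84,478),(115,50),217),('tab',(377,158),(350,183),208)]:
    x,e=tri([t(a),s(b)]);print(n,x.round(1),np.round(e,1),onz(*t(a),z).round(1),onz(*s(b),z).round(1))
E
python3 m.py
```

```text
hub [545.7 234.  183. ] [0. 0.] [545.6 233.7 184. ] [545.7 232.6 184. ]
capL [573.2 318.3 157.1] [0. 0.] [596.7 386.5   0. ] [580.6 559.3   0. ]
capR [518.4 151.3 156.6] [0.6 0.6] [532.1 187.9   0. ] [510.7 347.4   0. ]
griptop [443.9 297.1 215. ] [0.1 0.1] [443.8 296.2 217. ] [444.4 293.8 217. ]
tab [569.4 182.7 216.5] [0.8 0.8] [571.6 185.3 208. ] [568.9 194.8 208. ]
```

```bash
cat > plan.py <<'E'
from rig import robot
from h import *
def q_of(ang):
    a=np.radians(ang);x=np.array([np.cos(a),np.sin(a),0]);z=np.array([0,0,-1.]);return R.from_matrix(np.c_[x,np.cross(z,x),z])
def plan(wps,p=None,q=None):
    # wps: (pos, xangle deg, n, grip)
    s=robot.sense();p=np.array(s['ee_pos']) if p is None else p; q=rot(s['tool_rot']) if q is None else q
    for tp,ang,n,g in wps:
        tp=np.array(tp,float);tq=q_of(ang);p0=p.copy();q0=q
        dr=(q0.inv()*tq).as_rotvec()
        for i in range(1,n+1):
            gp=p0+(tp-p0)*i/n;gq=q0*R.from_rotvec(dr*i/n)
            d=np.round(q.inv().apply(gp-p),1);w=np.round(np.degrees((q.inv()*gq).as_rotvec()),1)
            p=p+q.apply(d);q=q*R.from_rotvec(np.radians(w))
            print(list(map(float,d+0))+list(map(float,w+0))+[g],end=',\n')
    print('end',p.round(1))
    return p,q
E
python3 - <<'E'
from plan import *
plan([([300,-450,330],-54,3,-0.5),([569,192,330],30,14,-0.5)])
s=robot.sense();print(s['joint_pos'])
E
```

```text
[-22.4, -31.2, -33.0, 0.0, 0.0, -4.1, -0.5],
[-20.1, -32.8, -33.0, 0.0, 0.0, -4.1, -0.5],
[-17.7, -34.1, -33.1, 0.0, 0.0, -4.1, -0.5],
[-25.8, -42.5, 0.0, 0.0, 0.0, -6.0, -0.5],
[-21.2, -45.0, 0.1, 0.0, 0.0, -6.0, -0.5],
[-16.4, -46.9, 0.0, 0.0, 0.0, -6.0, -0.5],
[-11.4, -48.4, 0.0, 0.0, 0.0, -6.0, -0.5],
[-6.3, -49.3, 0.1, 0.0, 0.0, -6.0, -0.5],
[-1.1, -49.7, 0.0, 0.0, 0.0, -6.0, -0.5],
[4.2, -49.6, 0.0, 0.0, 0.0, -6.0, -0.5],
[9.2, -48.8, 0.1, 0.0, 0.0, -6.0, -0.5],
[14.4, -47.6, 0.0, 0.0, 0.0, -6.0, -0.5],
[19.2, -45.9, 0.0, 0.0, 0.0, -6.0, -0.5],
[23.9, -43.6, 0.0, 0.0, 0.0, -6.0, -0.5],
[28.3, -40.9, 0.1, 0.0, 0.0, -6.0, -0.5],
[32.5, -37.6, 0.0, 0.0, 0.0, -6.0, -0.5],
[36.2, -34.1, 0.0, 0.0, 0.0, -6.0, -0.5],
end [569. 192. 330.]
[-1.15699531e+00  3.13874559e-01 -4.75485367e-02  1.21019865e+00
  2.56321766e-05  1.57077263e+00]
```

{"op": "servo_tool", "data": {
  "increments": [
    [-22.4, -31.2, -33, 0, 0, -4.1, -0.5],
    [-20.1, -32.8, -33, 0, 0, -4.1, -0.5],
    [-17.7, -34.1, -33.1, 0, 0, -4.1, -0.5],
    [-25.8, -42.5, 0, 0, 0, -6, -0.5],
    [-21.2, -45, 0, 0, 0, -6, -0.5],
    [-16.4, -46.9, 0, 0, 0, -6, -0.5],
    [-11.4, -48.4, 0, 0, 0, -6, -0.5],
    [-6.3, -49.3, 0, 0, 0, -6, -0.5],
    [-1.1, -49.7, 0, 0, 0, -6, -0.5],
    [4.2, -49.6, 0, 0, 0, -6, -0.5],
    [9.2, -48.8, 0, 0, 0, -6, -0.5],
    [14.4, -47.6, 0, 0, 0, -6, -0.5]
  ]
}}

```text
t: 1.75
ee_pos: [473.4, -35.9, 330.5]
tool_rot: [0.0, 1.0, 0.002, 0.0]
wrist_force: [0.3, -0.2, -0.0]
gripper_width: 0.25
```

{"op": "servo_tool", "data": {
  "increments": [
    [19.2, -45.9, 0, 0, 0, -6, -0.5],
    [23.9, -43.6, 0, 0, 0, -6, -0.5],
    [28.3, -40.9, 0, 0, 0, -6, -0.5],
    [32.5, -37.6, 0, 0, 0, -6, -0.5],
    [36.2, -34.1, 0, 0, 0, -6, -0.5],
    [0, 0, 0, 0, 0, 0, -0.5],
    [0, 0, 0, 0, 0, 0, -0.5]
  ]
}}

```text
t: 2.62
ee_pos: [568.7, 191.6, 330.0]
tool_rot: [0.0, 0.966, 0.259, -0.001]
wrist_force: [-0.8, -0.5, -0.4]
gripper_width: 0.252
```

Run:
```python
from plan import *
s=robot.sense();print(s['t'],s['ee_pos'],s['joint_pos'],s['gripper_width'],s['wrist_force'],np.degrees(rot(s['tool_rot']).as_matrix()[:2,0]@[1,0]))
d=robot.snapshot('wrist');cv2.imwrite('pics/w1.png',d['img'])
c=[545.7,234.4]
for n,X in [('tab',(569.5,192.3,208)),('grip',(443.9,297,217)),('hub',(*c,184))]: print(n,proj(d,X,s))
```

```text
2.625 [568.73762762 191.59154202 330.03896089] [ 3.25144054e-01  2.98938314e-01  1.55152337e-01  1.42805744e+00
 -3.85342938e-04  1.37238399e+00] 0.2519788360595589 [-0.79732953 -0.45431787 -0.38257359] 49.620781661466175
tab [323.8066902  233.47421087]
grip [229.86381677  -7.35835896]
hub [324.46446117 162.56417643]
```

View pics/w1.png

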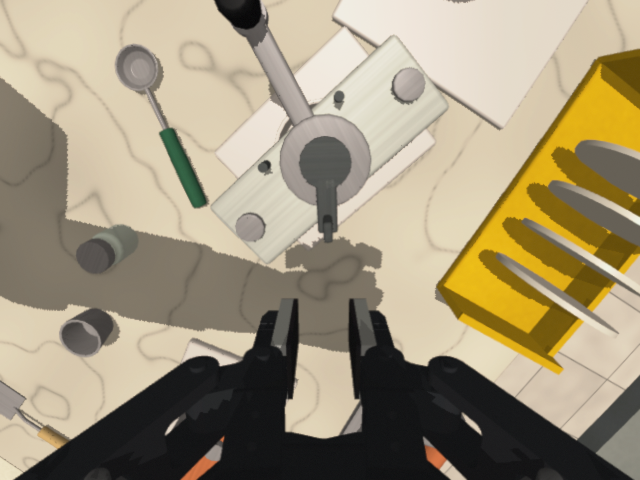

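The wrist view puts the tab top at (327,232), against a predicted (324,233), and the hub at (325,160), which agrees within about 2 mm. The jaws will go down over the tab and sweep it round.

Run:
```python
from plan import *
c=np.array([545.7,234.2])
P=lambda th,r,z:[*(c+r*np.array([np.cos(np.radians(th)),np.sin(np.radians(th))])),z]
p,q=plan([(P(-60,48,188),30,6,-.5)])
print()
for th in np.linspace(-60,5,13)[1:]: p,q=plan([(P(th,48,188),th+90,1,-.5)],p,q)
```

```text
[0.3, -0.1, 23.7, 0.0, 0.0, 0.0, -0.5],
[0.3, -0.2, 23.8, 0.0, 0.0, 0.0, -0.5],
[0.3, -0.1, 23.7, 0.0, 0.0, 0.0, -0.5],
[0.2, -0.2, 23.7, 0.0, 0.0, 0.0, -0.5],
[0.3, -0.1, 23.7, 0.0, 0.0, 0.0, -0.5],
[0.3, -0.2, 23.8, 0.0, 0.0, 0.0, -0.5],
end [569.7 192.6 188. ]

[4.6, -0.2, 0.0, 0.0, 0.0, -5.5, -0.5],
end [573.5 195.1 188. ]
[4.5, -0.2, 0.0, 0.0, 0.0, -5.4, -0.5],
end [577.1 197.9 188. ]
[4.5, -0.2, -0.1, 0.0, 0.0, -5.4, -0.5],
end [580.4 201.  188. ]
[4.5, -0.2, 0.0, 0.0, 0.0, -5.4, -0.5],
end [583.3 204.4 188. ]
[4.6, -0.2, 0.0, 0.0, 0.0, -5.4, -0.5],
end [586.  208.1 188. ]
[4.5, -0.3, 0.0, 0.0, 0.0, -5.4, -0.5],
end [588.2 212.  188. ]
[4.5, -0.2, 0.0, 0.0, 0.0, -5.5, -0.5],
end [590.1 216.1 188. ]
[4.6, -0.2, 0.0, 0.0, 0.0, -5.4, -0.5],
end [591.7 220.5 188. ]
[4.5, -0.2, 0.0, 0.0, 0.0, -5.4, -0.5],
end [592.8 224.8 188. ]
[4.5, -0.2, 0.0, 0.0, 0.0, -5.4, -0.5],
end [593.5 229.3 188. ]
[4.6, -0.2, 0.0, 0.0, 0.0, -5.4, -0.5],
end [593.7 233.9 188. ]
[4.5, -0.2, 0.0, 0.0, 0.0, -5.4, -0.5],
end [593.6 238.4 188. ]
```

{"op": "servo_tool", "data": {
  "increments": [
    [0.3, -0.1, 23.7, 0, 0, 0, -0.5],
    [0.3, -0.2, 23.8, 0, 0, 0, -0.5],
    [0.3, -0.1, 23.7, 0, 0, 0, -0.5],
    [0.2, -0.2, 23.7, 0, 0, 0, -0.5],
    [0.3, -0.1, 23.7, 0, 0, 0, -0.5],
    [0.3, -0.2, 23.8, 0, 0, 0, -0.5],
    [0, 0, 0, 0, 0, 0, -0.5]
  ]
}}

```text
t: 3.55
ee_pos: [568.5, 191.7, 186.7]
tool_rot: [0.0, 0.966, 0.258, -0.002]
wrist_force: [-1.0, -0.3, 0.6]
gripper_width: 0.252
```

Run:
```python
from plan import *
s=robot.sense();print(s['t'],s['ee_pos'],s['wrist_force'])
d=robot.snapshot('wrist');cv2.imwrite('pics/w2.png',d['img'])
```

```text
3.55 [568.54079353 191.70093773 186.73345146] [-0.95232774 -0.30015396  0.55643815]
```

View pics/w2.png

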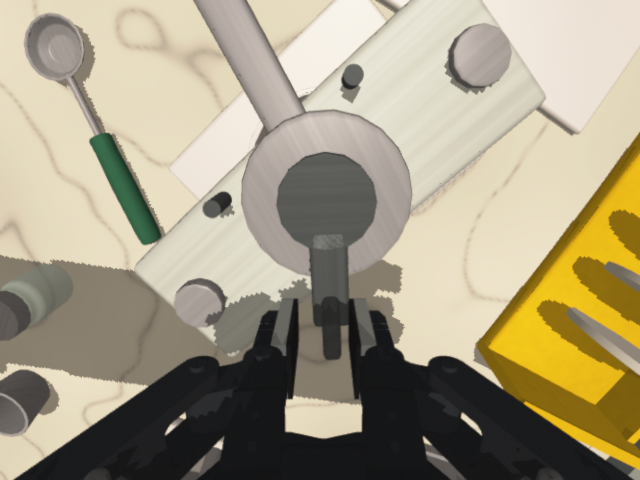

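The tab, at (331,330), stands between the jaws at columns 297 and 357. Nothing is touching, so I'll sweep.

{"op": "servo_tool", "data": {
  "increments": [
    [4.6, -0.2, 0, 0, 0, -5.4, -0.5],
    [4.5, -0.2, 0, 0, 0, -5.4, -0.5],
    [4.5, -0.2, 0, 0, 0, -5.4, -0.5],
    [4.5, -0.2, 0, 0, 0, -5.4, -0.5],
    [4.5, -0.2, 0, 0, 0, -5.4, -0.5],
    [4.5, -0.2, 0, 0, 0, -5.4, -0.5],
    [4.5, -0.2, 0, 0, 0, -5.4, -0.5],
    [4.5, -0.2, 0, 0, 0, -5.4, -0.5],
    [4.5, -0.2, 0, 0, 0, -5.4, -0.5],
    [4.5, -0.2, 0, 0, 0, -5.4, -0.5],
    [4.5, -0.2, 0, 0, 0, -5.4, -0.5]
  ]
}}

```text
t: 4.97
ee_pos: [594.5, 233.6, 189.8]
tool_rot: [0.001, 0.71, 0.704, 0.0]
wrist_force: [-1.7, -1.8, 0.1]
gripper_width: 0.252
```

{"op": "servo_tool", "data": {
  "increments": [
    [4.5, -0.2, 0, 0, 0, -5.4, -0.5],
    [0, 0, 0, 0, 0, 0, -0.5],
    [0, 0, 0, 0, 0, 0, -0.5]
  ]
}}

```text
t: 5.35
ee_pos: [594.7, 238.3, 189.2]
tool_rot: [0.001, 0.678, 0.735, 0.001]
wrist_force: [0.1, -3.0, 1.2]
gripper_width: 0.249
```

Run:
```python
from plan import *
s=robot.sense();print(s['t'],s['ee_pos'],s['wrist_force'],rot(s['tool_rot']).as_matrix()[:,0])
d=robot.snapshot('wrist');cv2.imwrite('pics/w3.png',d['img'])
d=robot.snapshot('top');cv2.imwrite('pics/t3.png',cv2.resize(d['img'][165:305,75:255],None,fx=4,fy=4,interpolation=2))
```

```text
5.35 [594.65170193 238.30771628 189.19919544] [ 0.06621432 -2.97979602  1.24019777] [-8.16309694e-02  9.96662590e-01 -2.58385588e-04]
```

View pics/w3.png

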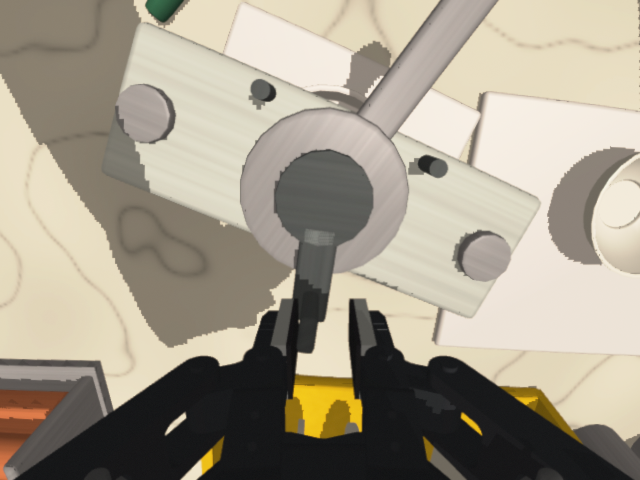

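View pics/t3.png

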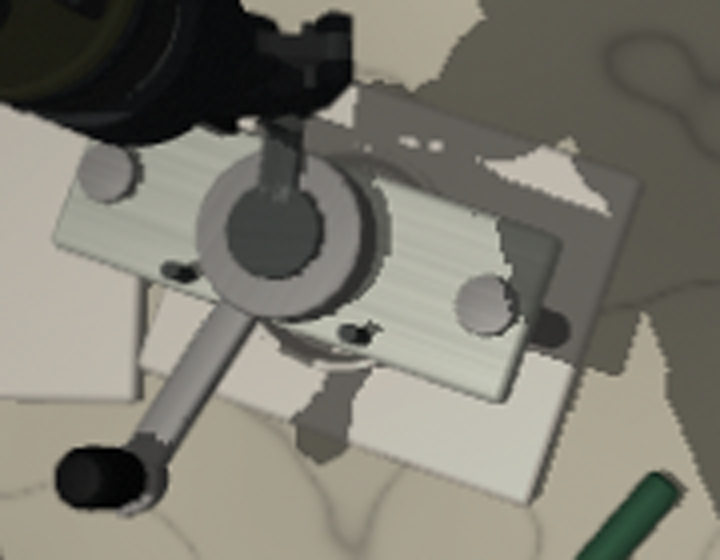

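The lever now points along about −2°, where the stop is expected at about −3°, and the crank hasn't moved. I'll nudge it a bit more to confirm the stop by force.

{"op": "servo_tool", "data": {
  "increments": [
    [1.5, 0, 0, 0, 0, -1.5, -0.5],
    [0, 0, 0, 0, 0, 0, -0.5]
  ]
}}

```text
t: 5.7
ee_pos: [594.5, 239.1, 188.8]
tool_rot: [0.001, 0.667, 0.745, -0.0]
wrist_force: [-0.1, -6.2, 5.0]
gripper_width: 0.249
```

{"op": "servo_tool", "data": {
  "increments": [
    [1.5, 0, 0, 0, 0, -1.5, -0.5],
    [0, 0, 0, 0, 0, 0, -0.5]
  ]
}}

```text
t: 5.95
ee_pos: [594.4, 240.0, 188.8]
tool_rot: [0.002, 0.658, 0.753, -0.001]
wrist_force: [0.3, -8.2, 5.8]
gripper_width: 0.245
```

{"op": "servo_tool", "data": {
  "increments": [
    [-5, 0, 0, 0, 0, 0, -0.5],
    [-4, 0, 0, 0, 0, 0, -0.5],
    [0, 0, 0, 0, 0, 0, -0.5]
  ]
}}

```text
t: 6.32
ee_pos: [594.9, 232.9, 187.8]
tool_rot: [-0.0, 0.657, 0.754, 0.0]
wrist_force: [0.9, 0.8, 0.9]
gripper_width: 0.251
```

{"op": "servo_tool", "data": {
  "increments": [
    [0, 0, -10, 0, 0, 0, -0.5],
    [0, 0, -25, 0, 0, 0, -0.5],
    [0, 0, -35, 0, 0, 0, -0.5],
    [0, 0, -35, 0, 0, 0, -0.5],
    [0, 0, 0, 0, 0, 0, 0]
  ]
}}

```text
t: 6.95
ee_pos: [596.6, 233.9, 297.2]
tool_rot: [0.001, 0.657, 0.754, 0.003]
wrist_force: [0.8, -0.6, -0.7]
gripper_width: 0.451
```

Run:
```python
from plan import *
s=robot.sense();print(s['t'],s['ee_pos'],s['joint_pos'],s['wrist_force'])
d=robot.snapshot('wrist');cv2.imwrite('pics/w4.png',d['img'])
plan([([444,297,300],58,8,0)])
```

```text
6.95 [596.61299844 233.88401621 297.15841714] [3.73473138e-01 3.74239457e-01 1.85897534e-01 1.37589839e+00
 2.60953250e-04 2.36881111e-01] [ 0.78620179 -0.59695186 -0.67225397]
[10.4, -17.7, -0.7, 0.0, 0.0, 5.0, 0],
[8.9, -18.6, -0.6, 0.0, 0.0, 5.0, 0],
[7.2, -19.3, -0.7, 0.1, -0.1, 4.9, 0],
[5.5, -19.8, -0.7, 0.0, 0.0, 5.0, 0],
[3.8, -20.2, -0.6, 0.0, 0.0, 5.0, 0],
[2.0, -20.5, -0.7, 0.0, 0.0, 5.0, 0],
[0.3, -20.6, -0.6, 0.1, 0.0, 4.9, 0],
[-1.6, -20.5, -0.6, 0.0, 0.0, 5.0, 0],
end [444. 297. 300.]
```

View pics/w4.png

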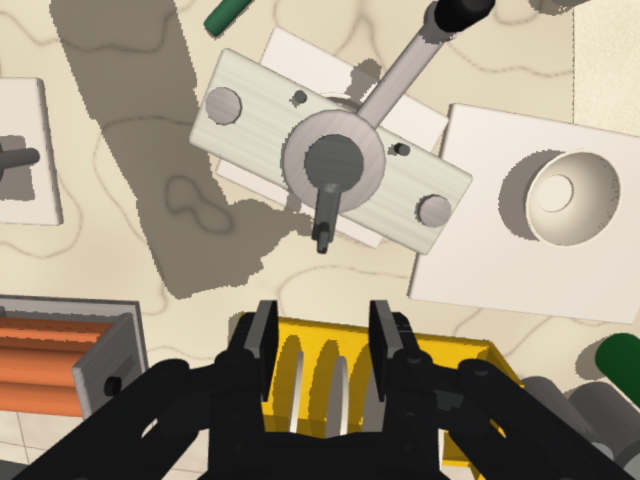

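The lever stays on the tighten side, and its tip is at (322,240). Next I'll move over the grip.

{"op": "servo_tool", "data": {
  "increments": [
    [10.4, -17.7, -0.7, 0, 0, 5, 0],
    [8.9, -18.6, -0.6, 0, 0, 5, 0],
    [7.2, -19.3, -0.7, 0.1, -0.1, 4.9, 0],
    [5.5, -19.8, -0.7, 0, 0, 5, 0],
    [3.8, -20.2, -0.6, 0, 0, 5, 0],
    [2, -20.5, -0.7, 0, 0, 5, 0],
    [0.3, -20.6, -0.6, 0.1, 0, 4.9, 0],
    [-1.6, -20.5, -0.6, 0, 0, 5, 0],
    [0, 0, 0, 0, 0, 0, 0],
    [0, 0, 0, 0, 0, 0, 0]
  ]
}}

```text
t: 8.25
ee_pos: [443.2, 296.2, 297.8]
tool_rot: [-0.0, 0.874, 0.485, -0.002]
wrist_force: [0.1, -0.6, -0.4]
gripper_width: 0.501
```

Run:
```python
from plan import *
s=robot.sense();print(s['t'],s['ee_pos'],s['joint_pos'],s['wrist_force'],s['gripper_width'])
d=robot.snapshot('wrist');cv2.imwrite('pics/w5.png',d['img'])
for n,X in [('griptop',(443.9,297,217)),('hub',(545.7,234.2,184))]: print(n,proj(d,X,s))
plan([([444,297,180],58,5,0)])
```

```text
8.25 [443.23651386 296.23410186 297.77953488] [ 5.88585348e-01  1.71905630e-01 -7.86421734e-02  1.32428991e+00
  9.29645620e-04  1.14568743e+00] [ 0.11106772 -0.62300665 -0.39585806] 0.5012843585447045
griptop [324.78854792 253.27939103]
hub [325.07485954 377.9381295 ]
[0.3, 0.1, 23.6, 0.0, 0.0, 0.0, 0],
[0.2, 0.0, 23.5, -0.1, 0.1, 0.0, 0],
[0.3, 0.1, 23.6, 0.0, 0.0, 0.0, 0],
[0.2, 0.0, 23.6, 0.0, 0.0, 0.0, 0],
[0.3, 0.0, 23.6, 0.0, 0.1, 0.0, 0],
end [444. 297. 180.]
```

View pics/w5.png

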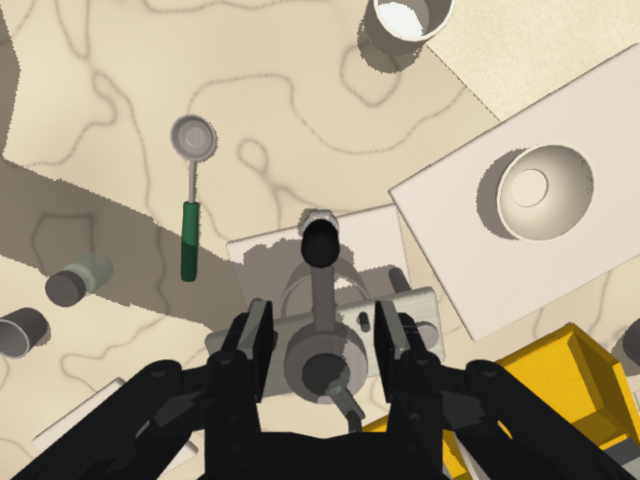

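The grip top appears at (320,245), against a predicted (325,253), so it is about 3–4 mm off. The ±8 mm jaw clearance covers that, and I'll shift slightly towards it anyway.

{"op": "servo_tool", "data": {
  "increments": [
    [-1, -2, 23.6, 0, 0, 0, 0],
    [0, 0, 23.6, 0, 0, 0, 0],
    [0, 0, 23.6, 0, 0, 0, 0],
    [0, 0, 23.6, 0, 0, 0, 0],
    [0, 0, 23.6, 0, 0, 0, 0],
    [0, 0, 0, 0, 0, 0, 0]
  ]
}}

```text
t: 9.05
ee_pos: [439.7, 295.3, 178.4]
tool_rot: [-0.0, 0.875, 0.485, -0.004]
wrist_force: [-0.7, -0.4, 0.2]
gripper_width: 0.5
```

Run:
```python
from plan import *
s=robot.sense();print(s['t'],s['ee_pos'],s['wrist_force'])
d=robot.snapshot('wrist');cv2.imwrite('pics/w6.png',d['img'])
d=robot.snapshot('scene');cv2.imwrite('pics/s6.png',cv2.resize(d['img'][60:210,240:400],None,fx=4,fy=4,interpolation=2))
c=np.array([545.7,234.2])
P=lambda th,r,z:[*(c+r*np.array([np.cos(np.radians(th)),np.sin(np.radians(th))])),z]
p=q=None
for th in np.linspace(148.3,207,13)[1:]: p,q=plan([(P(th,121,180),th-90,1,0)],p,q)
```

```text
9.05 [439.68561588 295.30900369 178.40887778] [-0.71556116 -0.37867273  0.21829197]
[-8.2, 1.3, 0.7, -0.1, 0.1, -5.2, 0],
end [437.7 288.8 180. ]
[-10.3, 0.4, 0.1, 0.0, 0.0, -4.9, 0],
end [433.4 279.4 180. ]
[-10.3, 0.5, 0.0, -0.1, 0.0, -4.9, 0],
end [430.  269.6 180. ]
[-10.3, 0.4, 0.0, 0.0, 0.0, -4.9, 0],
end [427.4 259.7 180. ]
[-10.4, 0.4, 0.0, 0.0, 0.0, -4.9, 0],
end [425.6 249.4 180. ]
[-10.3, 0.5, 0.0, 0.0, 0.0, -4.9, 0],
end [424.8 239.1 180. ]
[-10.3, 0.4, 0.0, 0.0, 0.0, -4.8, 0],
end [424.8 228.8 180. ]
[-10.3, 0.5, 0.0, 0.0, 0.1, -4.9, 0],
end [425.8 218.6 180. ]
[-10.3, 0.4, 0.0, 0.0, 0.0, -4.9, 0],
end [427.5 208.4 180. ]
[-10.3, 0.4, 0.0, 0.0, 0.0, -4.9, 0],
end [430.1 198.4 180. ]
[-10.4, 0.5, 0.0, 0.0, 0.0, -4.9, 0],
end [433.6 188.6 180. ]
[-10.3, 0.4, 0.0, 0.0, 0.0, -4.9, 0],
end [437.9 179.2 180. ]
```

View pics/w6.png

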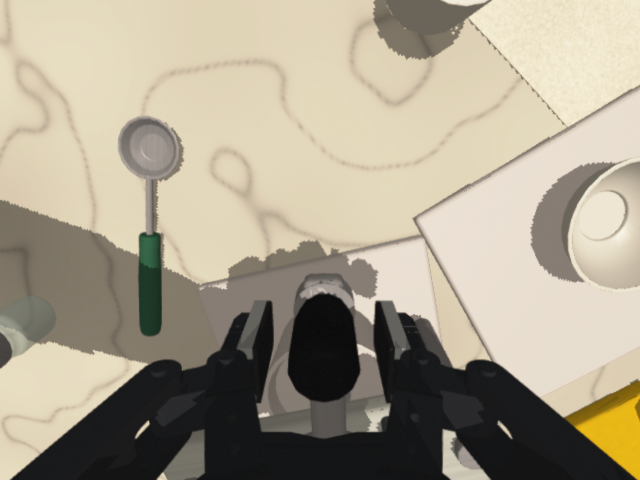

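View pics/s6.png

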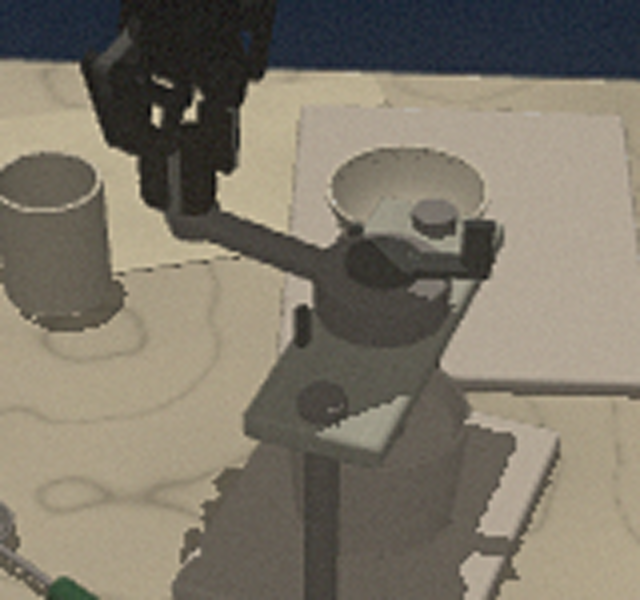

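The knob stands centred between the jaws. I'll swing the crank anticlockwise.

{"op": "servo_tool", "data": {
  "increments": [
    [-8.2, 0.8, 0, 0, 0, -5.2, 0],
    [-10.3, 0.4, 0, 0, 0, -4.9, 0],
    [-10.3, 0.5, 0, 0, 0, -4.9, 0],
    [-10.3, 0.4, 0, 0, 0, -4.9, 0],
    [-10.3, 0.4, 0, 0, 0, -4.9, 0],
    [-10.3, 0.5, 0, 0, 0, -4.9, 0],
    [0, 0, 0, 0, 0, 0, 0]
  ]
}}

```text
t: 10.02
ee_pos: [424.8, 239.9, 181.8]
tool_rot: [-0.001, 0.722, 0.692, -0.0]
wrist_force: [-0.0, 0.2, 0.3]
gripper_width: 0.495
```

Run:
```python
from plan import *
s=robot.sense();print(s['t'],s['ee_pos'],s['wrist_force'])
d=robot.snapshot('wrist');cv2.imwrite('pics/w7.png',d['img'])
d=robot.snapshot('scene');cv2.imwrite('pics/s7.png',cv2.resize(d['img'][60:210,240:400],None,fx=4,fy=4,interpolation=2))
c=np.array([545.7,234.2])
v=s['ee_pos'][:2]-c;print(np.hypot(*v),np.degrees(np.arctan2(v[1],v[0])))
P=lambda th,r,z:[*(c+r*np.array([np.cos(np.radians(th)),np.sin(np.radians(th))])),z]
p=q=None
for th in np.linspace(177.6,206,7)[1:]: p,q=plan([(P(th,121,179),th-90,1,0)],p,q)
```

```text
10.025 [424.81505973 239.85387078 181.8190625 ] [-0.02316758  0.16640211  0.34372826]
121.01708573463004 177.32218889648672
[-10.6, 0.5, 2.4, -0.1, 0.0, -4.7, 0],
end [424.8 229.2 179. ]
[-9.9, 0.4, 0.0, 0.0, 0.0, -4.8, 0],
end [425.6 219.4 179. ]
[-10.0, 0.4, 0.0, 0.0, 0.0, -4.7, 0],
end [427.2 209.5 179. ]
[-10.0, 0.5, 0.0, 0.0, 0.0, -4.7, 0],
end [429.7 199.8 179. ]
[-10.0, 0.4, 0.1, 0.0, 0.0, -4.8, 0],
end [433.  190.3 179. ]
[-10.0, 0.4, 0.0, 0.0, 0.0, -4.7, 0],
end [437.  181.2 179. ]
```

View pics/w7.png

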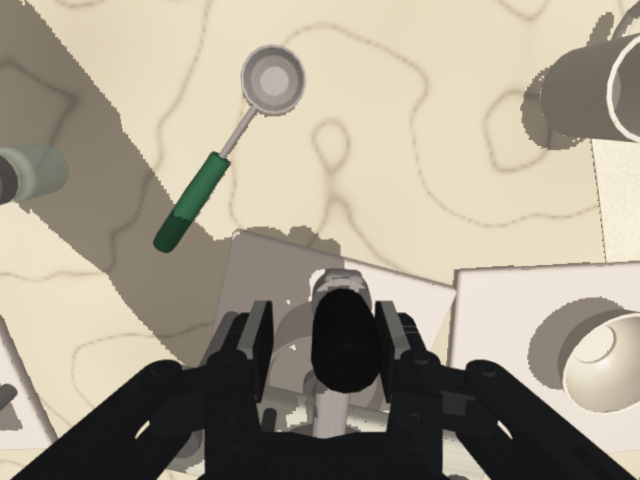

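View pics/s7.png

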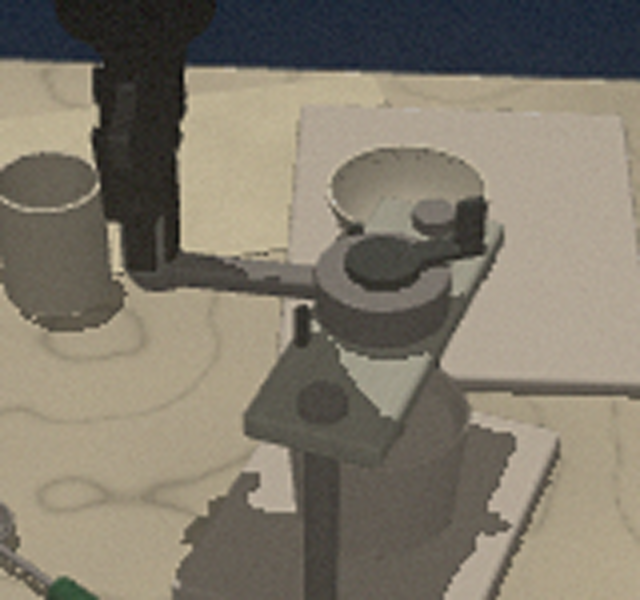

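The crank follows the jaws and the lever swings with it. I'll carry on to the stop.

{"op": "servo_tool", "data": {
  "increments": [
    [-10.4, 0.5, 1.5, 0, 0, -4.7, 0],
    [-10, 0.4, 0, 0, 0, -4.8, 0],
    [-10, 0.4, 0, 0, 0, -4.7, 0],
    [-10, 0.5, 0, 0, 0, -4.7, 0],
    [-10, 0.4, 0, 0, 0, -4.8, 0],
    [-5, 0.2, 0, 0, 0, -2.4, 0],
    [0, 0, 0, 0, 0, 0, 0]
  ]
}}

```text
t: 11.0
ee_pos: [434.9, 186.4, 179.7]
tool_rot: [-0.001, 0.547, 0.837, -0.0]
wrist_force: [-0.0, 2.4, 2.6]
gripper_width: 0.5
```

{"op": "servo_tool", "data": {
  "increments": [
    [-4, 0.2, 0, 0, 0, -2, 0],
    [0, 0, 0, 0, 0, 0, 0]
  ]
}}

```text
t: 11.25
ee_pos: [436.4, 182.6, 179.3]
tool_rot: [-0.001, 0.532, 0.847, -0.001]
wrist_force: [-1.0, 2.9, 2.4]
gripper_width: 0.5
```

Run:
```python
from plan import *
s=robot.sense();print(s['t'],s['ee_pos'],s['wrist_force'])
d=robot.snapshot('wrist');cv2.imwrite('pics/w8.png',d['img'])
d=robot.snapshot('scene');cv2.imwrite('pics/s8.png',cv2.resize(d['img'][60:210,240:400],None,fx=4,fy=4,interpolation=2))
c=np.array([545.7,234.2])
v=s['ee_pos'][:2]-c;print(np.hypot(*v),np.degrees(np.arctan2(v[1],v[0])))
```

```text
11.25 [436.38608905 182.55812626 179.31981943] [-0.99395666  2.90806204  2.39598987]
120.8983633063774 -154.7131002670414
```

View pics/w8.png

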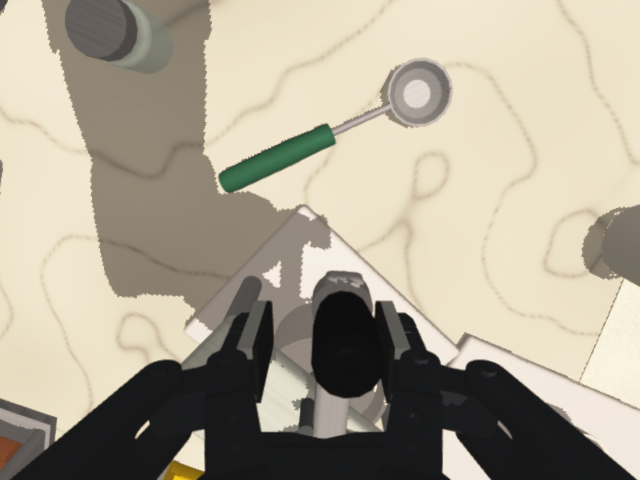

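View pics/s8.png

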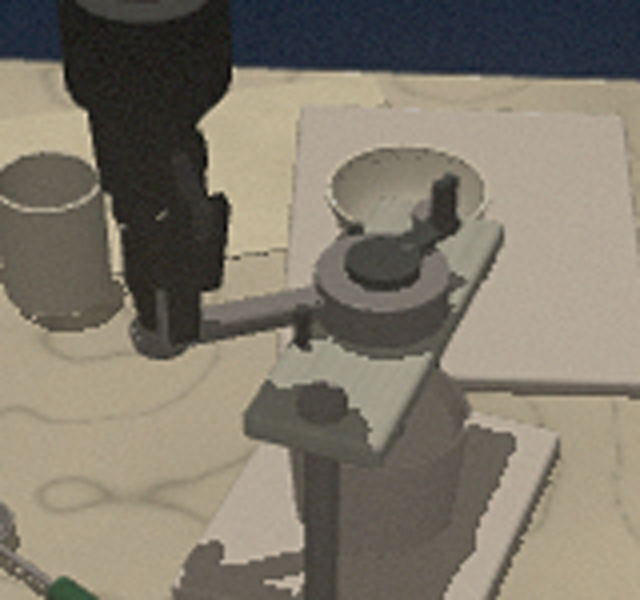

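The crank is at about 201.5° and nearly at the stop, which is expected at 201.9°. The stop pin sits beside the arm in the wrist view at (305,415). I'll nudge to feel it.

{"op": "servo_tool", "data": {
  "increments": [
    [-3, 0, 0, 0, 0, 0, 0],
    [0, 0, 0, 0, 0, 0, 0]
  ]
}}

```text
t: 11.6
ee_pos: [436.5, 181.5, 179.1]
tool_rot: [-0.003, 0.531, 0.847, 0.0]
wrist_force: [-5.1, 9.9, 3.7]
gripper_width: 0.503
```

{"op": "servo_tool", "data": {
  "increments": [
    [-2, 0, 0, 0, 0, 0, 0],
    [0, 0, 0, 0, 0, 0, 0]
  ]
}}

```text
t: 11.85
ee_pos: [436.7, 181.4, 179.0]
tool_rot: [-0.005, 0.531, 0.848, 0.001]
wrist_force: [-6.7, 15.8, 3.0]
gripper_width: 0.498
```

Run:
```python
from plan import *
s=robot.sense();print(s['t'],s['ee_pos'],s['wrist_force'])
c=np.array([545.7,234.2])
v=s['ee_pos'][:2]-c;print(np.hypot(*v),np.degrees(np.arctan2(v[1],v[0])))
P=lambda th,r,z:[*(c+r*np.array([np.cos(np.radians(th)),np.sin(np.radians(th))])),z]
p=q=None
for th in np.linspace(206,117,23)[1:]: p,q=plan([(P(th,121,180),th-90,1,0)],p,q)
```

```text
11.85 [436.65627485 181.3717305  179.04987721] [-6.66925567 15.75245612  2.97603644]
121.166662297997 -154.15126517353718
[8.2, 0.4, -0.9, -0.2, -0.6, 3.9, 0],
end [433.4 188.9 180. ]
[8.6, 0.4, 0.0, 0.0, 0.0, 4.1, 0],
end [430.6 197.  180. ]
[8.5, 0.3, 0.0, 0.0, 0.0, 4.0, 0],
end [428.3 205.2 180. ]
[8.5, 0.3, 0.0, 0.0, 0.0, 4.1, 0],
end [426.5 213.5 180. ]
[8.6, 0.3, 0.0, 0.0, 0.0, 4.0, 0],
end [425.4 222.1 180. ]
[8.5, 0.3, 0.0, 0.0, 0.0, 4.1, 0],
end [424.8 230.6 180. ]
[8.5, 0.3, 0.0, 0.0, 0.0, 4.0, 0],
end [424.8 239.1 180. ]
[8.6, 0.3, 0.0, 0.0, 0.0, 4.1, 0],
end [425.5 247.6 180. ]
[8.5, 0.3, 0.0, 0.0, 0.0, 4.0, 0],
end [426.7 256.1 180. ]
[8.5, 0.3, 0.0, 0.0, 0.0, 4.0, 0],
end [428.6 264.4 180. ]
[8.6, 0.3, 0.0, 0.0, 0.0, 4.1, 0],
end [431.  272.6 180. ]
[8.5, 0.3, 0.0, 0.0, 0.0, 4.0, 0],
end [434.  280.6 180. ]
[8.5, 0.3, 0.0, 0.0, 0.0, 4.1, 0],
end [437.5 288.3 180. ]
[8.6, 0.3, 0.0, 0.0, 0.0, 4.0, 0],
end [441.6 295.9 180. ]
[8.5, 0.3, 0.0, 0.0, 0.0, 4.1, 0],
end [446.2 303.  180. ]
[8.5, 0.3, 0.0, 0.0, 0.0, 4.0, 0],
end [451.3 309.9 180. ]
[8.6, 0.3, 0.0, 0.0, 0.0, 4.1, 0],
end [456.9 316.4 180. ]
[8.5, 0.3, 0.0, 0.0, 0.0, 4.0, 0],
end [462.9 322.4 180. ]
[8.5, 0.3, 0.0, 0.0, 0.0, 4.1, 0],
end [469.3 328.  180. ]
[8.6, 0.3, 0.0, 0.0, 0.0, 4.0, 0],
end [476.2 333.2 180. ]
[8.5, 0.3, 0.0, 0.0, 0.0, 4.0, 0],
end [483.3 337.8 180. ]
[8.5, 0.3, 0.0, 0.0, 0.0, 4.1, 0],
end [490.7 342.  180. ]
```

The stop is felt, with force rising to 17 N and no further motion. Now the tightening stroke clockwise.

{"op": "servo_tool", "data": {
  "increments": [
    [12, 0.4, 0, 0, 0, 3.9, 0],
    [8.6, 0.4, 0, 0, 0, 4.1, 0],
    [8.5, 0.3, 0, 0, 0, 4, 0],
    [8.5, 0.3, 0, 0, 0, 4.1, 0],
    [8.6, 0.3, 0, 0, 0, 4, 0],
    [8.5, 0.3, 0, 0, 0, 4.1, 0],
    [8.5, 0.3, 0, 0, 0, 4, 0],
    [8.6, 0.3, 0, 0, 0, 4.1, 0],
    [8.5, 0.3, 0, 0, 0, 4, 0],
    [0, 0, 0, 0, 0, 0, 0]
  ]
}}

```text
t: 13.1
ee_pos: [426.5, 253.2, 178.4]
tool_rot: [0.002, 0.769, 0.639, -0.004]
wrist_force: [0.0, -5.3, 3.0]
gripper_width: 0.498
```

Run:
```python
from plan import *
s=robot.sense();print(s['t'],s['ee_pos'],s['wrist_force'])
d=robot.snapshot('wrist');cv2.imwrite('pics/w9.png',d['img'])
c=np.array([545.7,234.2])
v=s['ee_pos'][:2]-c;a=np.degrees(np.arctan2(v[1],v[0]))%360;x=rot(s['tool_rot']).as_matrix()[:,0];print(np.hypot(*v),a,np.degrees(np.arctan2(x[1],x[0])))
P=lambda th,r,z:[*(c+r*np.array([np.cos(np.radians(th)),np.sin(np.radians(th))])),z]
p=q=None
for th in np.linspace(a,120,13)[1:]: p,q=plan([(P(th,121,180),th-90,1,0)],p,q)
```

```text
13.1 [426.5406131  253.19737512 178.37574606] [ 0.02283987 -5.33908846  3.02306482]
120.66424386617979 170.94166587560852 79.40001527502753
[8.9, -0.2, -1.7, -0.1, 0.4, 2.7, 0],
end [428. 262. 180.]
[9.0, 0.3, 0.0, 0.0, 0.0, 4.3, 0],
end [430.3 270.7 180. ]
[8.9, 0.3, 0.0, 0.0, 0.0, 4.2, 0],
end [433.3 279.1 180. ]
[9.0, 0.4, 0.0, 0.0, 0.0, 4.3, 0],
end [437.  287.3 180. ]
[9.0, 0.3, 0.0, 0.0, 0.0, 4.2, 0],
end [441.2 295.3 180. ]
[8.9, 0.3, 0.0, 0.0, 0.0, 4.3, 0],
end [446.  302.8 180. ]
[9.0, 0.4, 0.0, 0.0, 0.0, 4.2, 0],
end [451.4 310.  180. ]
[8.9, 0.3, 0.0, 0.0, 0.0, 4.2, 0],
end [457.2 316.7 180. ]
[9.0, 0.3, 0.0, 0.0, 0.0, 4.3, 0],
end [463.6 323.1 180. ]
[8.9, 0.4, 0.0, 0.0, 0.0, 4.2, 0],
end [470.4 328.8 180. ]
[9.0, 0.3, 0.0, 0.0, 0.0, 4.3, 0],
end [477.6 334.2 180. ]
[9.0, 0.3, 0.0, 0.0, 0.0, 4.2, 0],
end [485.2 339.  180. ]
```

View pics/w9.png

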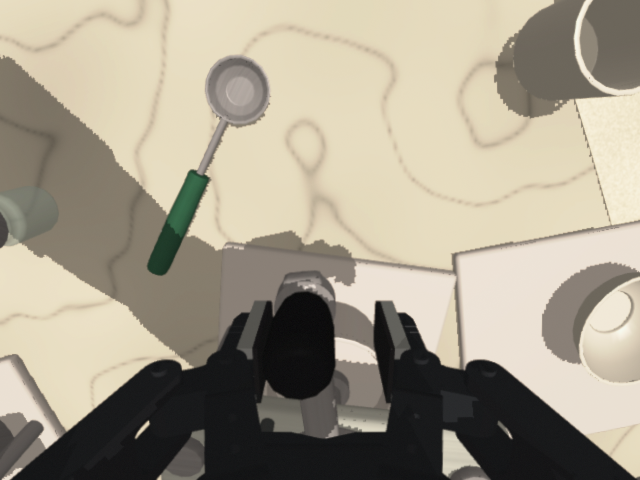

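The knob rides on the left finger. I'll continue the stroke.

{"op": "servo_tool", "data": {
  "increments": [
    [9, 0.1, 0, 0, 0, 3, 0],
    [9, 0.3, 0, 0, 0, 4.2, 0],
    [9, 0.3, 0, 0, 0, 4.2, 0],
    [9, 0.3, 0, 0, 0, 4.2, 0],
    [9, 0.3, 0, 0, 0, 4.2, 0],
    [9, 0.3, 0, 0, 0, 4.2, 0],
    [9, 0.3, 0, 0, 0, 4.2, 0],
    [9, 0.3, 0, 0, 0, 4.2, 0],
    [9, 0.3, 0, 0, 0, 4.2, 0],
    [0, 0, 0, 0, 0, 0, 0]
  ]
}}

```text
t: 14.4
ee_pos: [463.2, 323.9, 178.0]
tool_rot: [0.002, 0.931, 0.365, -0.004]
wrist_force: [-3.8, -3.5, 4.5]
gripper_width: 0.5
```

Run:
```python
from plan import *
s=robot.sense();print(s['t'],s['ee_pos'],s['wrist_force'],s['joint_pos'])
c=np.array([545.7,234.2])
v=s['ee_pos'][:2]-c;a=np.degrees(np.arctan2(v[1],v[0]))%360;x=rot(s['tool_rot']).as_matrix()[:,0];print(np.hypot(*v),a,np.degrees(np.arctan2(x[1],x[0])))
P=lambda th,r,z:[*(c+r*np.array([np.cos(np.radians(th)),np.sin(np.radians(th))])),z]
p=q=None
for th in np.linspace(a,117.5,6)[1:]: p,q=plan([(P(th,121,180),th-90,1,0)],p,q)
```

```text
14.4 [463.17981335 323.94097101 178.00047616] [-3.79406055 -3.4618884   4.47271235] [ 6.11097711e-01  2.81735346e-01 -2.13464898e-01  1.08345637e+00
 -1.34033322e-03  1.43470351e+00]
121.91399872052398 132.59970027750194 42.81110558062125
[6.4, 1.1, -2.0, 0.0, 0.5, 3.2, 0],
end [468.6 327.5 179.9]
[6.3, 0.2, 0.0, 0.0, 0.0, 3.1, 0],
end [473.6 331.4 180. ]
[6.4, 0.1, 0.0, 0.0, 0.0, 3.0, 0],
end [478.8 335.1 180. ]
[6.4, 0.2, 0.0, 0.0, 0.0, 3.0, 0],
end [484.3 338.5 180. ]
[6.4, 0.2, 0.0, 0.0, 0.0, 3.0, 0],
end [489.9 341.5 180. ]
```

{"op": "servo_tool", "data": {
  "increments": [
    [6.4, 0.5, -1, 0, 0, 3.1, 0],
    [6.4, 0.2, 0, 0, 0, 3, 0],
    [6.4, 0.2, 0, 0, 0, 3, 0],
    [6.4, 0.2, 0, 0, 0, 3, 0],
    [6.4, 0.2, 0, 0, 0, 3, 0],
    [0, 0, 0, 0, 0, 0, 0]
  ]
}}

```text
t: 15.15
ee_pos: [488.5, 341.8, 178.1]
tool_rot: [0.002, 0.971, 0.24, -0.005]
wrist_force: [-5.3, -3.2, 0.8]
gripper_width: 0.501
```

{"op": "servo_tool", "data": {
  "increments": [
    [3, 0, 0, 0, 0, 0, 0],
    [0, 0, 0, 0, 0, 0, 0]
  ]
}}

```text
t: 15.4
ee_pos: [489.2, 342.3, 178.0]
tool_rot: [0.002, 0.971, 0.24, -0.006]
wrist_force: [-11.2, -5.9, 5.6]
gripper_width: 0.499
```

Run:
```python
from plan import *
s=robot.sense();print(s['t'],s['ee_pos'],s['wrist_force'],s['joint_pos'])
c=np.array([545.7,234.2])
v=s['ee_pos'][:2]-c;a=np.degrees(np.arctan2(v[1],v[0]))%360;x=rot(s['tool_rot']).as_matrix()[:,0];print(np.hypot(*v),a,np.degrees(np.arctan2(x[1],x[0])))
d=robot.snapshot('wrist');cv2.imwrite('pics/w10.png',d['img'])
d=robot.snapshot('scene');cv2.imwrite('pics/s10.png',cv2.resize(d['img'][60:210,240:400],None,fx=4,fy=4,interpolation=2))
```

```text
15.4 [489.24527026 342.31126113 177.99592222] [-11.15682306  -5.90594605   5.58879493] [ 6.10312916e-01  3.44599340e-01 -1.26943487e-01  1.11261001e+00
  3.48160973e-04  1.69663312e+00]
121.96385239871091 117.57315927146634 27.75779680670317
```

View pics/w10.png

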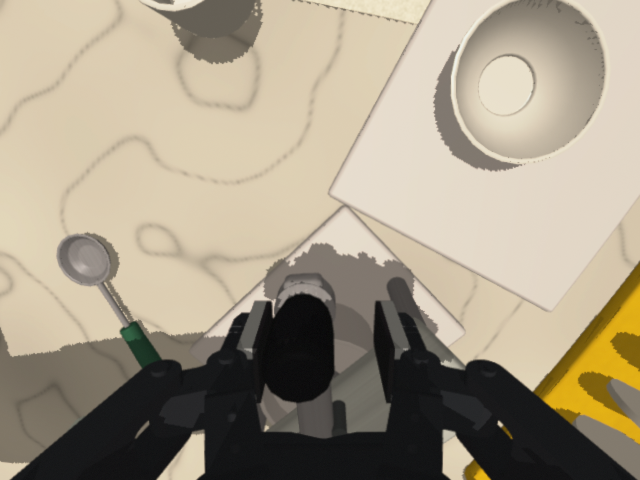

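View pics/s10.png

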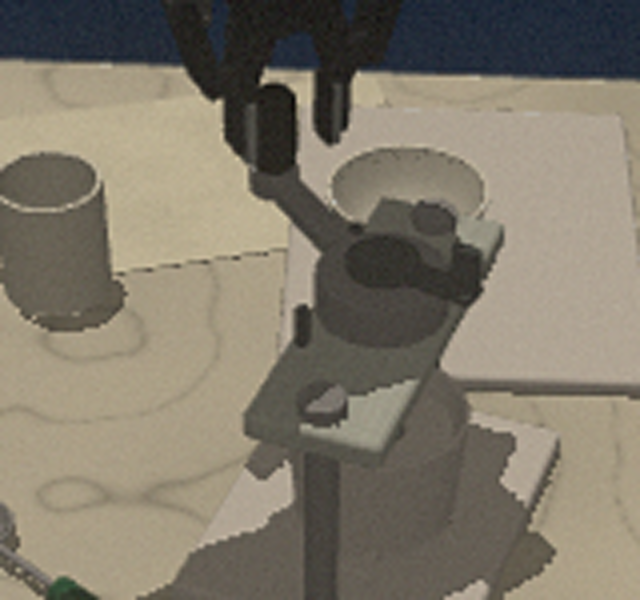

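The arm meets the second pin at wrist-view (340,415). One more nudge to confirm, then I'll back off to centre the knob.

{"op": "servo_tool", "data": {
  "increments": [
    [2.5, 0, 0, 0, 0, 0, 0],
    [0, 0, 0, 0, 0, 0, 0]
  ]
}}

```text
t: 15.75
ee_pos: [489.4, 342.4, 177.9]
tool_rot: [0.003, 0.971, 0.24, -0.008]
wrist_force: [-17.0, -9.2, 10.6]
gripper_width: 0.501
```

{"op": "servo_tool", "data": {
  "increments": [
    [-6, 0, 0, 0, 0, 0, 0],
    [-6, 0, 0, 0, 0, 0, 0],
    [0, 0, 0, 0, 0, 0, 0]
  ]
}}

```text
t: 16.12
ee_pos: [483.8, 340.1, 179.0]
tool_rot: [0.001, 0.971, 0.24, -0.003]
wrist_force: [-4.1, -2.3, -0.7]
gripper_width: 0.5
```

Run:
```python
from plan import *
s=robot.sense();print(s['t'],s['ee_pos'],s['wrist_force'])
d=robot.snapshot('wrist');cv2.imwrite('pics/w11.png',d['img'])
```

```text
16.125 [483.80447792 340.06133299 179.03412178] [-4.09161192 -2.28747916 -0.73585047]
```

View pics/w11.png

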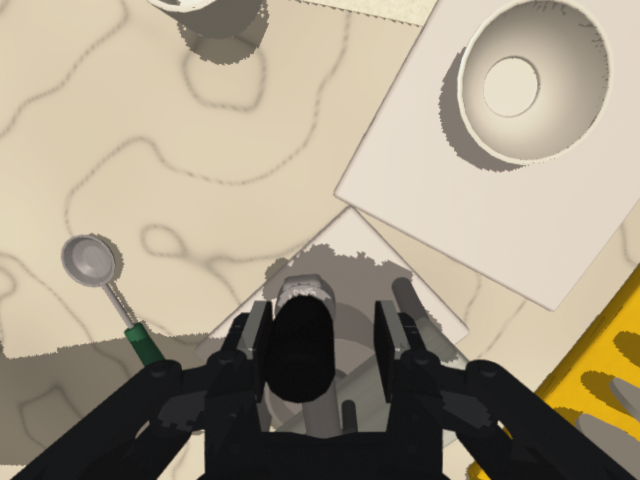

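{"op": "servo_tool", "data": {
  "increments": [
    [-3, 0, 0, 0, 0, 0, 0],
    [0, 0, 0, 0, 0, 0, 0]
  ]
}}

```text
t: 16.42
ee_pos: [482.6, 339.9, 179.9]
tool_rot: [-0.0, 0.971, 0.24, -0.001]
wrist_force: [-1.2, -1.6, -1.0]
gripper_width: 0.495
```

Run:
```python
from plan import *
s=robot.sense();print(s['t'],s['ee_pos'],s['wrist_force'])
d=robot.snapshot('wrist');cv2.imwrite('pics/w12.png',d['img'])
```

```text
16.425 [482.55189475 339.85728914 179.94847142] [-1.22741085 -1.62149811 -1.02613446]
```

View pics/w12.png

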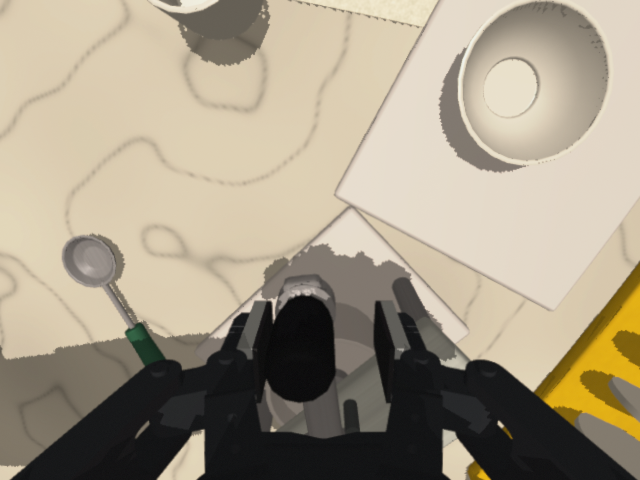

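{"op": "servo_tool", "data": {
  "increments": [
    [-5, 0, 0, 0, 0, 0, 0],
    [0, 0, 0, 0, 0, 0, 0],
    [0, 0, 0, 0, 0, 0, 0]
  ]
}}

```text
t: 16.85
ee_pos: [477.9, 337.5, 180.0]
tool_rot: [-0.0, 0.971, 0.24, -0.001]
wrist_force: [0.9, 0.4, -0.6]
gripper_width: 0.505
```

Run:
```python
from plan import *
s=robot.sense();print(s['t'],s['ee_pos'],s['wrist_force'])
d=robot.snapshot('wrist');cv2.imwrite('pics/w13.png',d['img'])
```

```text
16.85 [477.93343391 337.49730071 179.96246317] [ 0.88762067  0.42496456 -0.60658855]
```

View pics/w13.png

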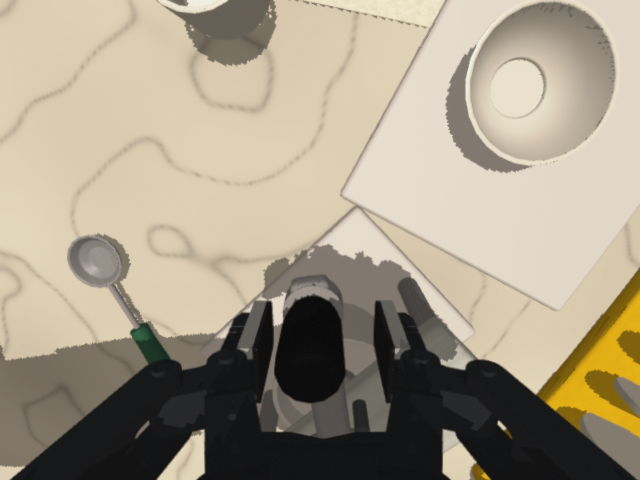

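The knob is free of both jaws, so I'll lift straight up and look.

{"op": "servo_tool", "data": {
  "increments": [
    [-2, 0, 0, 0, 0, 0, 0],
    [0, 0, -15, 0, 0, 0, 0],
    [0, 0, -25, 0, 0, 0, 0],
    [0, 0, -40, 0, 0, 0, 0],
    [0, 0, -50, 0, 0, 0, 0],
    [0, 0, -30, 0, 0, 0, 0],
    [0, 0, 0, 0, 0, 0, 0],
    [0, 0, 0, 0, 0, 0, 0]
  ]
}}

```text
t: 17.9
ee_pos: [476.4, 336.5, 339.6]
tool_rot: [0.0, 0.971, 0.24, -0.002]
wrist_force: [-0.0, 0.0, -0.4]
gripper_width: 0.499
```

Run:
```python
from plan import *
s=robot.sense();print(s['t'],s['ee_pos'],s['wrist_force'])
d=robot.snapshot('top');cv2.imwrite('pics/t14.png',cv2.resize(d['img'][165:305,75:255],None,fx=4,fy=4,interpolation=2))
d=robot.snapshot('scene');cv2.imwrite('pics/s14.png',cv2.resize(d['img'][60:210,240:400],None,fx=4,fy=4,interpolation=2))
d=robot.snapshot('wrist');cv2.imwrite('pics/w14.png',d['img'])
```

```text
17.9 [476.36724978 336.46477446 339.60654584] [-0.019363    0.01553565 -0.37457917]
```

View pics/s14.png

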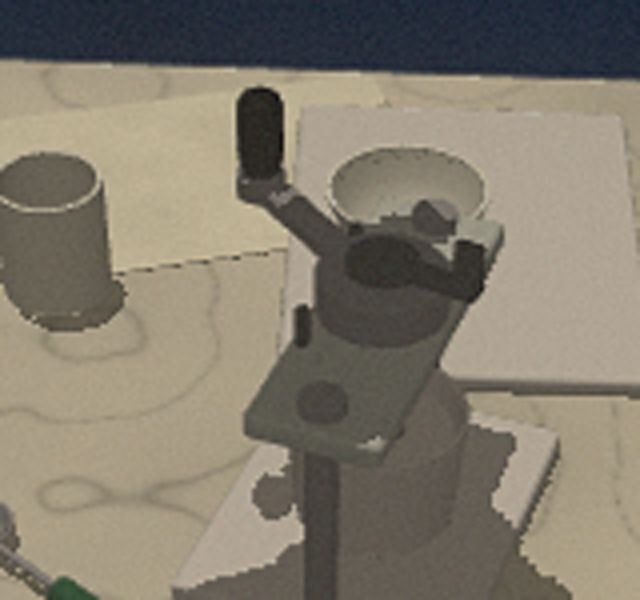

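View pics/w14.png

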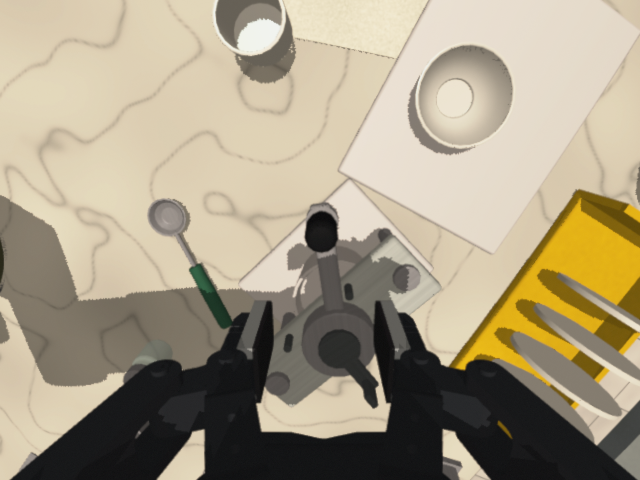

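Run:
```python
from plan import *
s=robot.sense();W=robot.snapshot('wrist');S=robot.snapshot('scene')
sr=lambda p:ray(S,[(p[0]+.5)/4-.5+240,(p[1]+.5)/4-.5+60])
c=np.array([545.7,234.2])
g,e=tri([ray(W,(321,231),s),sr((261,95))]);print('grip',g,e)
g1=onz(*ray(W,(321,231),s),217);g2=onz(*sr((261,95)),217)
h=onz(*ray(W,(340,349),s),184);print('hub wrist',h)
t=onz(*ray(W,(375,400),s),208);ts=onz(*sr((470,245)),208);print('tab',t,ts)
ang=lambda p,o:np.degrees(np.arctan2(p[1]-o[1],p[0]-o[0]))
for G,H in((g,c),(g1,h),(g2,c)): a=ang(G,H);print('crank deg',a,'crank rad',np.radians(161.8-a))
print('lever',ang(t,h),ang(ts,c))
```

```text
grip [475.16079352 336.68911647 213.32958271] [np.float64(1.1987881716624558), np.float64(1.1987881716623836)]
hub wrist [545.40906452 237.37887763 184.        ]
tab [590.18216753 218.88881145 208.        ] [588.81690805 211.27471345 208.        ]
crank deg 124.53809927430041 crank rad 0.6503428532147225
crank deg 125.6760980720666 crank rad 0.6304810273099655
crank deg 125.53214431856745 crank rad 0.6329934942791299
lever -22.439285663369336 -27.999606201861123
```

The crank measures about 0.64 rad. The lever points about 30° anticlockwise of the line opposite the crank, which puts it at the tighten stop. The arm touches nothing, so I'll hand in.

Run:
```python
from rig import robot
print(robot.sign_off())
s=robot.sense();print(s['t'],s['wrist_force'])
```

```text
the job is handed in; nothing more can be done
None
the job is handed in; nothing more can be done
```

I reset the press to tighten and gave it one tightening stroke, then handed the job in at about 18 s. No verdict was reported.

**What I did:**
- **Lever:** I swept the direction lever anticlockwise with the jaws loosely around its tab. At its stop the force rose to about 8–10 N, and the crank had not moved before that last push.
- **Free-wheel:** I swung the crank anticlockwise to its stop, again with the jaws loosely around the grip. It met little resistance on the way and about 17 N at the stop.
- **Tighten:** I swung the crank clockwise to the other stop, where the force rose to about 20 N. Then I backed off and lifted clear.

**Last checks:**
- **Crank:** it rests at about 0.63–0.65 rad. It came back slightly from the 0.7 stop when I released it, but is well past 0.4.
- **Lever:** it is at or very near its tighten stop. The two views disagree by about 5° on its direction, which doesn't change that.
- **Robot:** the wrist force reads about 0 N and the arm touches nothing.
- **Screw turn:** I could not measure this directly. From the 1.4 rad stroke less at most 0.4 rad of slack, I infer the screw tightened by about 1 rad.
- **Grip position:** the wrist camera and the fixed cameras disagreed by about 3–4 mm on where the grip was, which was within the jaw clearance.

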